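Slide out the cleaner jug and take off its safety cap

ROBOT

A 7-joint arm with a two-finger parallel gripper is mounted at the origin on the work surface. World frame = base frame: x ahead of the robot, y to its left, z up, the work surface at z = 0. Lengths are in m, angles in rad, forces in N, time in s.
With the tool pointing down it reaches from about 0.35 to 0.9 m from the base axis. Payload 8.1 kg.
Tool frame: the origin (TCP) lies at the very end of the fingers, on their centre line; the grasp point (between the pads) lies 19 mm behind it (robot.hold_point_z is the distance from the TCP to the grasp point, in m); z points along the fingers, y is the line along which they close (so a half turn about z gives the same grasp; the last joint's range is limited). The gripper opens to 85 mm and grips with 20 to 120 N. Pads are 22 mm wide; open, the fingers measure 114 mm over their backs; the gripper's body (76 mm by 85 mm) begins 54 mm behind the grasp point. The pads swing forward as they close: fully open they stand 13 mm farther back than shut.
Start: joints at [1.042, 0.434, 0.025, 1.573, -0.012, 1.134, -0.075], TCP at [0.258, -0.569, 0.231] pointing down, gripper open.
Joint ranges: [-2.62, 2.62], [-0.44, 2.09], [-1.27, 1.32], [0.08, 2.57], [-1.32, 4.46], [0.12, 2], [-2.74, 2.74]. Speed limits (rad/s): [2.22, 2.22, 3.01, 3.01, 3.14, 3.14, 3.14].

INTERFACE

Orientations are given as a rotation vector (axis times angle).
In Python, from plant import robot, grab_frame, hand_in gives the robot as it stands (robot), with the cameras as plain functions and the job as plain functions.
- The arm moves only by the shell command python3 jog.py 'ROWS' [OPENING]. ROWS is a JSON list of rows, 1 to 8 of them, each an object with the fields x, y, z (the shift in parts of the range, where 1.0 means 50 cm), twist (a turn about the tool's z in fractions of the full range, 1 being 2 rad); a field left out counts as zero; each row is the pose to reach, as a shift and turn from the pose commanded when the command began, along the tool's axes at that moment; what a row does not reach only later rows make up. A row lasts 1/10 s, in which the tool goes at most 0.05 m and 0.15 rad, less where a joint would pass 70% of its speed; a pose out of reach is approached as far as the arm can. OPENING is the finger opening in m, set as the command begins (- or left out keeps the last). The fingers move at their own pace and stop on an object; the grip force is fixed at half the most. Time passes only in rows, so rows that do not move let the fingers close. It prints the time, the measured TCP pose, the force, the opening and the grip force at its end. A shift or turn number past 1, either way, is cut back to 1. Input that does not fit is refused with a message, and nothing moves.
- robot.read_state(): the state, without advancing time (a new reading comes with each control period).
- grab_frame(name): name is "scene" or "top"; returns a dict with "pixels" (384x512x3 uint8, red, green, blue), "camera_matrix" (3x3 intrinsics, pixels), "rvec" (rotation vector, rad) and "tvec" (3), from world to camera coordinates, as OpenCV has them. Camera axes: x right, y down, z forward; pixel columns grow to the right and rows downward; lengths in m; the calibration is good to about 2 mm. A picture is of the moment at which its call begins. There is no depth.
- hand_in(): hands the job in; it is judged then, once.
The state is a dict: "time": time; "qpos": joint angles; "joint_velocities": joint speeds; "joint_torque": joint torques, N m; "tcp_pos": TCP position; "tcp_rot": TCP orientation; "contact_force": force on the tool from outside, world axes, zero at the start; "ft_torque": the same for the moment, N m; "width": finger opening in m; "grasp_force": force on a finger pad.
Only numpy, scipy, OpenCV 4.12 (cv2) and the standard library are available. Lean on these libraries where they do the work, as an engineer would, in place of code of your own. Each camera call takes 0.05 s, during which the arm holds its last target. There are 200 camera calls.

TASK

Pull the blue cleaner jug out from under the board by the orange tab on its sliding carriage, all the way to the stop; then press the red safety cap down, twist it counterclockwise while pressed and lift it off. Finish while holding the cap still and level in the gripper, about 5 to 10 cm clear above the jug's mouth, with the carriage left fully out; do not put the cap down or let it go, and do not disturb the other things on the shelf.

Things in the scene. Friction and masses are not known exactly. Their poses are not given: they have to be found in the camera images.
- unit: Fixed shelf unit: base plate with two low guide rails (22 mm high, 144 mm wide over both) and, over local x 90 to 225 mm, a grey board (210 mm wide, underside 215, top 231 mm above the table, soap on it to 263) on two white cheeks. Origin: at table level, where the cap's axis stands with the carriage fully out; x points horizontally in under the board (the carriage comes out towards -x), z up.
- carriage (a joint): How far the carriage with the jug is pulled out along the unit's -x: 0 = fully in under the board, 0.110 m = fully out at its stop. It starts fully in and stays where it is left (about 3 N friction).
- pull_tab (a point): Centre of the top of the carriage's upright orange pull tab: 14 mm thick (along y), 30 mm deep (along x), 124 mm high, top 140 mm above the table. It stands 95 mm from the cap's axis on its -x side, its back 40 mm clear of the jug's front. Axes parallel to the unit's.
- jug_mouth (a point): Point on the cap's axis at the top of the unpressed white seal disc in the jug's mouth, 170 mm above the table, moving with the carriage. The blue jug (80 mm in x, 110 mm in y, body top 116 mm above the table, shoulder up to 135 mm) is strapped to the carriage and cannot turn. Axes parallel to the unit's.
- seal (a joint): How far the cap presses the sprung seal disc down, 0 to 0.007 m (hard stop); the spring pushes up with 6 N at 0, 8.8 N at 0.007. The lock lets the cap turn once this is over about 0.004; 0.0055 is a good depth. It springs back.
- cap: Red push-and-turn safety cap, 52 mm diameter, 34 mm tall, about 40 g, loose on the jug's neck with 2 mm sideways play. Origin: centre of its underside (rim); z up along its axis. Locked: rim 150 mm and top 184 mm above the table, x axis parallel to the unit's, white mark on its top towards the pull tab (-x) in line with the white mark on the jug's shoulder.
- cap_top (a point): Centre of the cap's top face, 34 mm above its origin. To open, press it down about 5.5 mm (8 N) and, while pressed, turn counterclockwise seen from above: from 42 to 135 degrees it comes straight up off the neck (60 is good, hard stop at 140). Not pressed, a tooth blocks it after 3 to 6 degrees; clockwise it is always blocked.
- toilet_brush: Bystander, loose on the table: yellow toilet brush standing in its yellow cup, 90 mm across, 288 mm tall. Origin: centre of its underside.
- spray_bottle: Bystander, loose on the table: black spray bottle with a red twist nozzle, 72 mm across, 200 mm tall. Origin: centre of its underside.
- peg_jar: Bystander, loose on the table: wooden jar of clothes pegs, 84 mm across, about 115 mm tall. Origin: centre of its underside.
- alu_cup: Bystander, loose on the table: aluminium cup, 76 mm across, 90 mm tall. Origin: centre of its underside.
- bleach_bottle: Bystander, loose on the table: green bottle with a white cap, 72 mm across, 200 mm tall. Origin: centre of its underside.
- scrub_brush: Bystander, loose on the table: wooden scrubbing brush lying bristles down, 130 x 50 x 40 mm. Origin: centre of its underside.

How it is judged:
On the way, in this order (a step that is already met when the one before it is completed fails the run):
1. the carriage is pulled out (to within 10 mm of its stop), the cap still on the jug (value of joint carriage above 0.1 m and z of cap in the frame of jug_mouth below -0.01 m and angle between the x axis of cap and the x axis of jug_mouth, either way round below 0.2 rad), for 0.1 s.
2. the cap is pressed down against its spring (seal more than 3 mm down) (value of joint carriage above 0.095 m and value of joint seal above 0.003 m and z of cap in the frame of jug_mouth below -0.01 m), for 0.06 s.
3. the cap is turned past its lock, still on the neck (value of joint carriage above 0.095 m and angle between the x axis of cap and the x axis of jug_mouth, either way round above 0.5 rad and z of cap in the frame of jug_mouth below -0.005 m), for 0.04 s.
At the end, for the whole second after the job is handed in: The gripper's fingers hold the cap still (under 20 mm/s), its rim 30 to 140 mm above the top of the jug's seal and within 30 mm sideways of its axis, upright within 0.25 rad, not resting on the shelf unit; the carriage is out to within 15 mm of its stop (value of joint carriage above 0.095 m and z of cap in the frame of jug_mouth between 0.03 and 0.14 m and horizontal distance between cap and jug_mouth below 0.03 m and angle between cap's own z axis and vertical below 0.25 rad and contact force between cap and the fingers above 2 N and contact force between cap and unit below 0.2 N and linear speed of cap below 0.02 m/s); the arm keeps its last pose, push and grip.
It fails at once if a bystander is shifted by more than 40 mm (distance of any of toilet_brush, spray_bottle, peg_jar, alu_cup, bleach_bottle, scrub_brush from where it was at the start of the episode above 0.04 m).
It fails at once if a bystander is tipped by more than 0.4 rad (angle between any of toilet_brush, spray_bottle, peg_jar, alu_cup, bleach_bottle, scrub_brush's own z axis and vertical above 0.4 rad).
It also fails if it takes over 48 s, if anything falls off the work surface, if the arm or the gripper's body presses on something with over 40 N, if the wrist force passes 120 N, or if a joint passes its speed limit or range.

## Working session

There is one attempt and no reset: what is moved stays moved. The work goes in short steps, Python scripts to look and compute and a shell command to move; the robot and the scene stay as the last step left them, time stands still between calls to the robot, and variables do not carry over. Pictures are saved under pics/ and viewed, at most 10 in all, crops included, and the job is handed in when it is done.

```bash
ls; mkdir -p pics
python3 - <<'E'
from plant import robot, grab_frame, hand_in
import cv2
s=robot.read_state(); print({k:s[k] for k in('time','tcp_pos','tcp_rot','contact_force','width')})
import numpy as np
for n in('scene','top'):
    f=grab_frame(n); cv2.imwrite(f'pics/{n}0.png',f['pixels'][:,:,::-1]); np.savez(f'pics/{n}0.npz',**f)
    R=cv2.Rodrigues(np.array(f['rvec']))[0]; print(n,-R.T@np.array(f['tvec']).ravel())
E
```

```text
jog.py
pics
plant.py
{'time': 0.0, 'tcp_pos': array([ 0.25788306, -0.56876092,  0.2305231 ]), 'tcp_rot': array([-3.06922531e+00, -6.63305690e-01,  7.06638796e-04]), 'contact_force': array([ 0.32658341, -0.3593655 ,  0.55164703]), 'width': 0.08517126956253075}
scene [ 1.33876735 -0.75561487  1.37868167]
top [ 0.14394696 -0.09238328  1.76045658]
```

View pics/scene0.png

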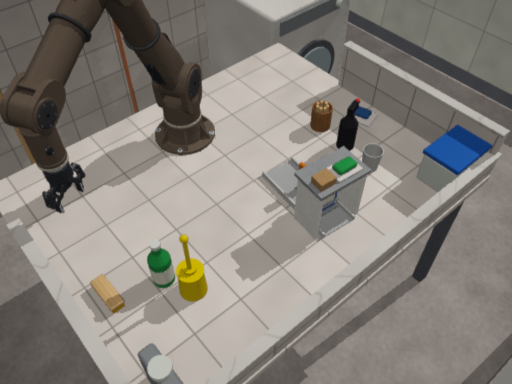

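View pics/top0.png

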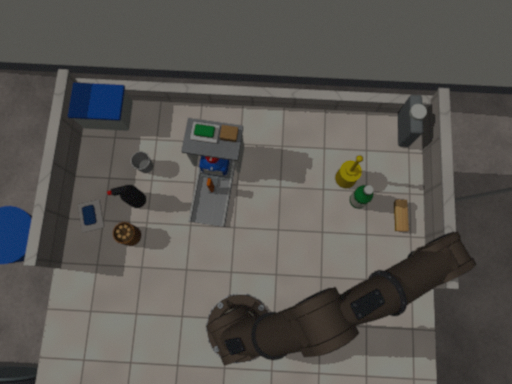

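Scene: unit at about (320,185), orange tab at (302,165). Top: board at (213,140), tab at (210,185), cap at (211,157), tray towards the robot, and the brush and bottles far off to both sides. I'll crop for a precise measurement.

```bash
cat > h.py <<'E'
import numpy as np,cv2
def ray(f,uv,z):
    R=cv2.Rodrigues(np.array(f['rvec']))[0];t=np.array(f['tvec']).ravel();c=-R.T@t
    d=R.T@np.linalg.inv(f['camera_matrix'])@np.array([uv[0],uv[1],1.]);return c+d*(z-c[2])/d[2]
def proj(f,p):
    return cv2.projectPoints(np.array(p,float).reshape(-1,3),np.array(f['rvec']),np.array(f['tvec']),np.array(f['camera_matrix']),None)[0].reshape(-1,2)
def mask(f,col):
    h=cv2.cvtColor(f['pixels'],cv2.COLOR_RGB2HSV)
    r={'orange':((4,170,120),(14,255,255)),'red':((174,150,60),(179,255,255)),'red2':((0,150,60),(3,255,255)),'blue':((105,120,50),(128,255,255))}[col]
    return cv2.inRange(h,*map(np.array,r))
E
python3 - <<'E'
import numpy as np,cv2
from h import *
t=dict(np.load('pics/top0.npz'));s=dict(np.load('pics/scene0.npz'))
a=cv2.resize(t['pixels'][110:235,165:265],None,fx=4.6,fy=4.6,interpolation=cv2.INTER_CUBIC)
b=cv2.resize(s['pixels'][140:240,255:380],None,fx=2.7,fy=2.7,interpolation=cv2.INTER_CUBIC)
o=np.zeros((max(a.shape[0],b.shape[0]),a.shape[1]+b.shape[1],3),np.uint8);o[:a.shape[0],:a.shape[1]]=a;o[:b.shape[0],a.shape[1]:]=b
print(a.shape,o.shape);cv2.imwrite('pics/crop0.png',o[:,:,::-1])
for n,f,(y0,y1,x0,x1) in(('top',t,(110,235,165,265)),('scene',s,(140,240,255,380))):
  for c in('orange','red','red2'):
    m=mask(f,c);z=np.zeros_like(m);z[y0:y1,x0:x1]=m[y0:y1,x0:x1]
    k,_,st,ce=cv2.connectedComponentsWithStats(z)
    print(n,c,[(st[i].tolist(),ce[i].round(1).tolist()) for i in range(1,k) if st[i][4]>3])
E
```

```text
(575, 460, 3) (575, 798, 3)
top orange [([207, 179, 3, 6, 12], [208.0, 181.5])]
top red [([206, 157, 4, 5, 5], [207.2, 159.0])]
top red2 [([207, 157, 3, 3, 7], [208.0, 157.7]), ([210, 158, 7, 4, 17], [213.2, 159.4])]
scene orange []
scene red []
scene red2 []
```

View pics/crop0.png

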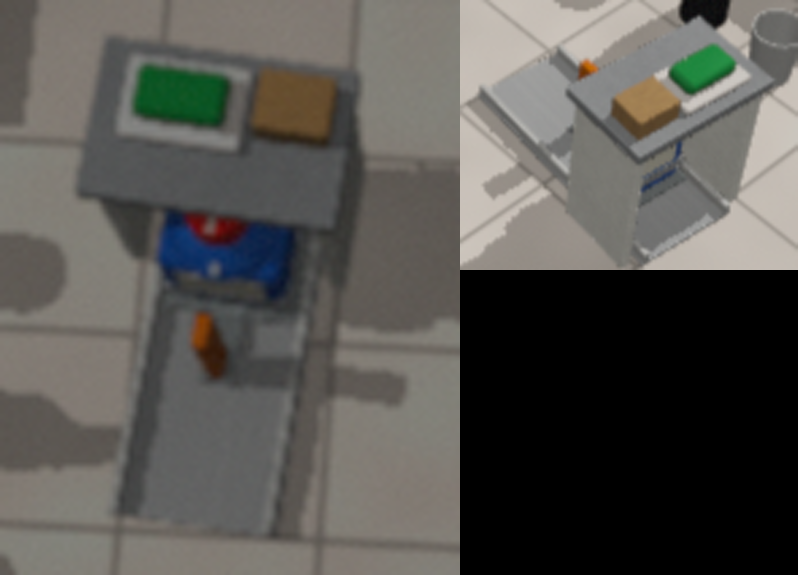

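The crop shows board corners at crop (108,38), (357,72), (333,228), (78,192), the tab top around (204,330), and base-plate front corners at (115,513) and (270,535).

Run:
```python
from h import *
t=dict(np.load('pics/top0.npz'))
px=lambda p:((p[0]+.5)/4.6-.5+165,(p[1]+.5)/4.6-.5+110)
bl=[ray(t,px(p),.231)[:2] for p in((108,38),(357,72),(333,228),(78,192))]
print('board',np.round(bl,3).tolist())
c=np.mean(bl,0)
d=(bl[0]-bl[3]+bl[1]-bl[2])/2; w=(bl[0]-bl[1]+bl[3]-bl[2])/2
print(c,np.linalg.norm(d),np.linalg.norm(w),np.arctan2(d[1],d[0]),np.arctan2(-w[0],w[1]))
r=[ray(t,px(p),.022)[:2] for p in((115,513),(270,535),(157,300),(305,305))];print('rails',np.round(r,3).tolist())
tab=ray(t,px((203,330)),.14)[:2];cap=c  # tab
a=np.arctan2(-w[0],w[1]);u=np.array([np.cos(a),np.sin(a)])
print('tab',tab,'pred tab from board centre',c-u*(.1575+.095-.11),'cap fully out',c-u*.1575, 'tab axis predicted cap out',tab+u*(.095-.11))
```

```text
board [[0.752, 0.227], [0.733, 0.024], [0.602, 0.034], [0.621, 0.238]]
[0.67693689 0.13072318] 0.13202590844218431 0.20453991022058512 -0.08368451770989588 -0.09177140492095466
rails [[0.396, 0.223], [0.384, 0.087], [0.589, 0.204], [0.591, 0.071]]
tab [0.5352944  0.14314955] pred tab from board centre [0.53503654 0.14378225] cap fully out [0.52009966 0.14515689] tab axis predicted cap out [0.52035753 0.14452419]
```

```bash
cat >> h.py <<'E'
A=-0.09
def need(x,y,z,yaw=None):
    from plant import robot, grab_frame, hand_in
    s=robot.read_state();R=cv2.Rodrigues(np.array(s['tcp_rot']))[0]
    d=R.T@(np.array([x,y,z])-s['tcp_pos'])
    ty=np.arctan2(R[1,1],R[0,1])                 # heading of tool y
    w=(A+np.pi/2) if yaw is None else yaw
    turn=-((w-ty+np.pi/2)%np.pi-np.pi/2)         # tool z is down
    print('t',round(s['time'],2),'tcp',s['tcp_pos'].round(4),'d',d.round(4),'turn',round(turn,3),'q',np.round(s['qpos'],2),'F',s['contact_force'].round(1),'w',round(s['width'],4),'tool z',R[:,2].round(3))
E
python3 -c "
from h import *
need(.535,.1435,.23)"
```

```text
t 0.1 tcp [ 0.2579 -0.5688  0.2306] d [ 0.5465 -0.5343  0.0013] turn 0.516 q [ 1.04  0.44  0.02  1.57 -0.01  1.13 -0.08] F [-0.8 -1.3 -0.2] w 0.0854 tool z [-0.001  0.001 -1.   ]
```

Careful with the scale: shifts go in shares of 50 cm and turns go in shares of 2 rad. That gives: 0.27 m / 0.5 = 0.54, -0.265 m / 0.5 = -0.53, 0.516 rad / 2 = 0.258.

```bash
python3 jog.py '[{"x":0.068, "y":-0.068, "twist":0.03}, {"x":0.136, "y":-0.134, "twist":0.06}, {"x":0.204, "y":-0.2, "twist":0.09}, {"x":0.272, "y":-0.268, "twist":0.12}, {"x":0.34, "y":-0.334, "twist":0.15}, {"x":0.408, "y":-0.4, "twist":0.18}, {"x":0.476, "y":-0.468, "twist":0.21}, {"x":0.54, "y":-0.53, "twist":0.258}]'
python3 -c "
from h import *
need(.535,.1435,.23)"
```

```text
time: 0.9
tcp_pos: [0.3948, -0.2141, 0.2312]
tcp_rot: [-3.138, 0.145, 0.0]
contact_force: [1.1, -0.2, -0.4]
width: 0.0855
grasp_force: 0.0
t 0.9 tcp [ 0.3948 -0.2141  0.2312] d [ 0.1066 -0.369   0.0013] turn -0.002 q [ 0.46  0.15 -0.09  1.97  0.02  1.01 -1.3 ] F [ 1.1 -0.2 -0.4] w 0.0855 tool z [-0.  0. -1.]
```

To row units: -0.369 m / 0.5 = -0.738, -0.323 m / 0.5 = -0.646.

```bash
python3 jog.py '[{"x":0.026, "y":-0.092}, {"x":0.052, "y":-0.184}, {"x":0.08, "y":-0.276}, {"x":0.106, "y":-0.368}, {"x":0.132, "y":-0.46}, {"x":0.16, "y":-0.554}, {"x":0.186, "y":-0.646}, {"x":0.214, "y":-0.738}]'
python3 jog.py '[{}, {}]'
python3 - <<'E'
from h import *
from plant import robot, grab_frame, hand_in
need(.535,.1435,.111)
f=grab_frame('top'); cv2.imwrite('pics/t1.png',cv2.resize(f['pixels'][110:260,145:285],None,fx=4,fy=4,interpolation=cv2.INTER_CUBIC)[:,:,::-1])
E
```

```text
time: 1.7
tcp_pos: [0.5346, 0.1433, 0.2311]
tcp_rot: [3.138, -0.142, -0.001]
contact_force: [1.2, -0.7, 0.8]
width: 0.0852
grasp_force: 0.0
time: 1.9
tcp_pos: [0.5341, 0.1427, 0.2306]
tcp_rot: [3.138, -0.138, -0.002]
contact_force: [-0.4, -1.3, -0.8]
width: 0.0855
grasp_force: 0.0
t 1.9 tcp [0.5341 0.1427 0.2306] d [ 0.001  -0.0009  0.1196] turn 0.002 q [-0.12  0.34 -0.31  1.73  0.12  1.09 -2.13] F [-0.4 -1.3 -0.8] w 0.0855 tool z [-0.001 -0.    -1.   ]
```

View pics/t1.png

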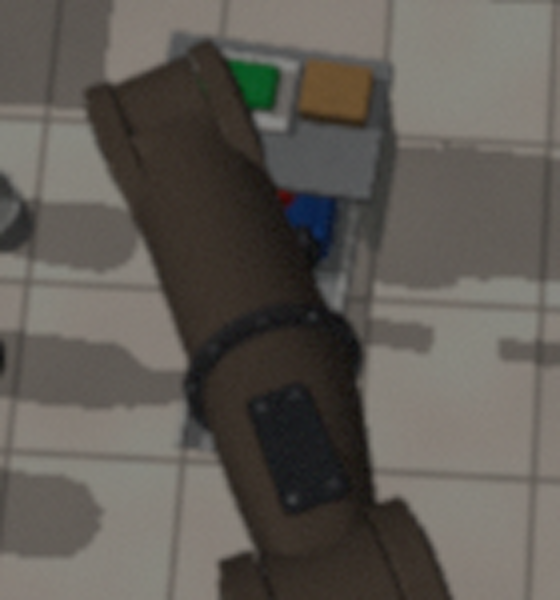

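The arm hides the tab from the top camera; the wrist's outer end is at crop (150,80). Before descending I'll check its overhang over the board.

Run:
```python
from h import *
from plant import robot, grab_frame, hand_in
t=dict(np.load('pics/top0.npz'))
print(((proj(t,[(.534,.143,h) for h in(.3,.4,.5,.6)])-[145,110])*4).round().tolist())
f=grab_frame('scene'); cv2.imwrite('pics/s1.png',cv2.resize(f['pixels'][40:240,220:400],None,fx=3,fy=3,interpolation=cv2.INTER_CUBIC)[:,:,::-1])
```

```text
[[232.0, 242.0], [215.0, 209.0], [195.0, 171.0], [172.0, 128.0]]
```

View pics/s1.png

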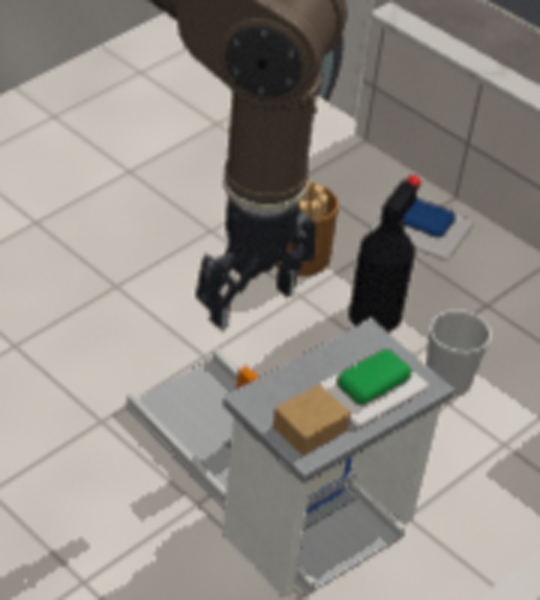

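The wrist is a slim vertical column clear of the board, and the fingers sit above the tab at crop (247,378). Descend, then close.

To row units: 0.12 m / 0.5 = 0.24, 0.09 m / 0.5 = 0.18.

```bash
python3 jog.py '[{"x":0.002, "y":-0.002, "z":0.06}, {"x":0.002, "y":-0.002, "z":0.12}, {"x":0.002, "y":-0.002, "z":0.18}, {"x":0.002, "y":-0.002, "z":0.24}]'
python3 jog.py '[{}, {}, {}, {}, {}, {}]' 0
python3 -c "
from h import *
need(.535-.11*np.cos(A),.1435-.11*np.sin(A),.111)"
```

```text
time: 2.4
tcp_pos: [0.5354, 0.1402, 0.1105]
tcp_rot: [3.137, -0.146, 0.001]
contact_force: [0.4, -0.9, -0.4]
width: 0.085
grasp_force: 0.0
time: 3.0
tcp_pos: [0.5368, 0.146, 0.1132]
tcp_rot: [-3.134, 0.139, -0.006]
contact_force: [1.3, 9.5, 3.5]
width: 0.0129
grasp_force: 59.1
t 3.0 tcp [0.5368 0.146  0.1132] d [-0.1115  0.0025  0.0018] turn 0.002 q [-0.14  0.47 -0.29  1.86  0.18  0.83 -2.19] F [1.3 9.5 3.5] w 0.0129 tool z [ 0.004  0.005 -1.   ]
```

To row units: -0.112 m / 0.5 = -0.224, -0.003 m / 0.5 = -0.006.

```bash
python3 jog.py '[{"x":-0.03, "y":-0.006}, {"x":-0.06, "y":-0.006}, {"x":-0.09, "y":-0.006}, {"x":-0.12, "y":-0.006}, {"x":-0.15, "y":-0.006}, {"x":-0.18, "y":-0.006}, {"x":-0.21, "y":-0.006}, {"x":-0.224, "y":-0.006}]'
python3 jog.py '[{"x":-0.006}, {"x":-0.006}, {"x":-0.006}]'
python3 -c "
from h import *
need(.5368-.11*np.cos(A),.146-.11*np.sin(A),.111)"
```

```text
time: 3.8
tcp_pos: [0.4272, 0.1567, 0.1133]
tcp_rot: [-3.135, 0.141, -0.012]
contact_force: [30.5, -2.0, -29.0]
width: 0.013
grasp_force: 58.8
time: 4.1
tcp_pos: [0.4273, 0.1566, 0.1132]
tcp_rot: [-3.134, 0.145, -0.016]
contact_force: [18.8, -0.2, -11.0]
width: 0.013
grasp_force: 61.3
t 4.1 tcp [0.4273 0.1566 0.1132] d [0.     0.0008 0.0022] turn -0.002 q [-0.2   0.33 -0.33  2.1   0.16  0.72 -2.3 ] F [ 18.8  -0.2 -11. ] w 0.013 tool z [ 0.011  0.004 -1.   ]
```

To row units: 0.003 m / 0.5 = 0.006.

```bash
python3 jog.py '[{"x":0.006}, {"x":0.006}, {"x":0.006}, {"x":0.006}, {"x":0.006}]' 0.085
python3 jog.py '[{"z":-0.07}, {"z":-0.14}, {"z":-0.22}, {"y":0.1, "z":-0.26}, {"y":0.2, "z":-0.26}, {"y":0.3, "z":-0.26}, {"y":0.4, "z":-0.26}, {"y":0.5, "z":-0.26}]'
python3 - <<'E'
from h import *
from plant import robot, grab_frame, hand_in
need(.520,.145,.25)
for n in('top','scene'):
    f=grab_frame(n); np.savez(f'pics/{n}2.npz',**f)
    if n=='top':
        a=f['pixels'][110:235,165:265]
        cv2.imwrite('pics/t2.png',cv2.resize(a,None,fx=4.6,fy=4.6,interpolation=cv2.INTER_CUBIC)[:,:,::-1])
    m=mask(f,'red')|mask(f,'red2')
    k,_,st,ce=cv2.connectedComponentsWithStats(cv2.morphologyEx(m,cv2.MORPH_CLOSE,np.ones((3,3))))
    for i in range(1,k):
        if st[i][4]>15: print(n,st[i],ce[i].round(1),'at .175',ray(f,ce[i],.175).round(4))
E
```

```text
time: 4.6
tcp_pos: [0.4239, 0.1555, 0.1113]
tcp_rot: [3.138, -0.141, -0.0]
contact_force: [-0.1, -0.7, 0.4]
width: 0.0833
grasp_force: 0.0
time: 5.4
tcp_pos: [0.4013, -0.0917, 0.2416]
tcp_rot: [3.138, -0.141, 0.001]
contact_force: [1.8, 0.3, -0.5]
width: 0.0849
grasp_force: 0.0
t 5.4 tcp [ 0.4013 -0.0917  0.2416] d [ 0.097  -0.2464 -0.0084] turn 0.0 q [ 0.22  0.08 -0.14  2.03  0.01  1.03 -1.58] F [ 1.8  0.3 -0.5] w 0.0849 tool z [ 0.001 -0.    -1.   ]
top [200 176  14  14 138] [206.7 182.6] at .175 [0.5218 0.1454 0.175 ]
top [107 191   5   4  16] [109.  192.5] at .175 [0.4648 0.5035 0.175 ]
scene [294 149  14  16 183] [300.7 156.4] at .175 [0.5295 0.1404 0.175 ]
```

View pics/t2.png

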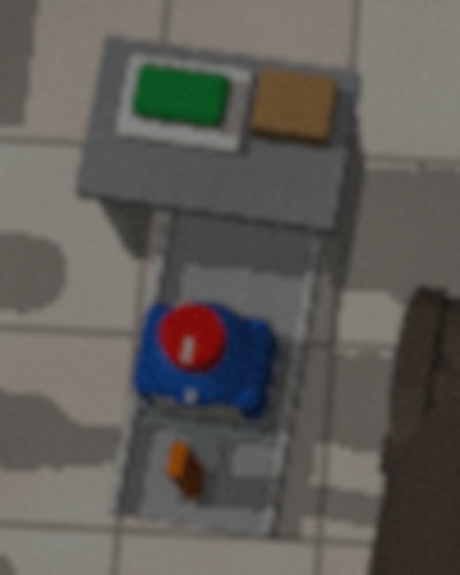

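The carriage is out: cap centre at crop (192,336), mark pointing at the tab (180,462), top-view cap at about (0.522,0.146), matching the tab grasp plus 95 mm. Move over the cap.

To row units: -0.248 m / 0.5 = -0.496, -0.206 m / 0.5 = -0.412.

```bash
python3 jog.py '[{"x":0.032, "y":-0.082, "z":-0.006}, {"x":0.064, "y":-0.164, "z":-0.012}, {"x":0.096, "y":-0.246, "z":-0.016}, {"x":0.128, "y":-0.33, "z":-0.016}, {"x":0.16, "y":-0.412, "z":-0.016}, {"x":0.196, "y":-0.496, "z":-0.016}, {"x":0.196, "y":-0.496, "z":-0.016}, {"x":0.196, "y":-0.496, "z":-0.016}]'
python3 -c "
from h import *
need(.5218,.1468,.150)"
```

```text
time: 6.3
tcp_pos: [0.5216, 0.1496, 0.2487]
tcp_rot: [3.139, -0.138, -0.002]
contact_force: [-0.5, -0.7, -1.1]
width: 0.0853
grasp_force: 0.0
t 6.3 tcp [0.5216 0.1496 0.2487] d [0.0006 0.0028 0.0987] turn 0.002 q [-0.15  0.31 -0.3   1.73  0.1   1.12 -2.13] F [-0.5 -0.7 -1.1] w 0.0853 tool z [-0.001  0.    -1.   ]
```

To row units: 0.099 m / 0.5 = 0.198, 0.08 m / 0.5 = 0.16.

```bash
python3 jog.py '[{"y":0.006, "z":0.06}, {"y":0.006, "z":0.12}, {"y":0.006, "z":0.16}, {"y":0.006, "z":0.198}, {"y":0.006, "z":0.198}]'
python3 jog.py '[{}, {}, {}, {}, {}, {}]' 0
python3 -c "
from h import *
need(.5218,.1468,.1445)"
```

```text
time: 6.8
tcp_pos: [0.5198, 0.1431, 0.1482]
tcp_rot: [3.136, -0.144, -0.007]
contact_force: [-0.2, -0.2, 0.3]
width: 0.0848
grasp_force: 0.0
time: 7.4
tcp_pos: [0.5226, 0.146, 0.152]
tcp_rot: [-3.137, 0.141, -0.004]
contact_force: [-2.0, 0.2, 6.1]
width: 0.0506
grasp_force: 61.1
t 7.4 tcp [0.5226 0.146  0.152 ] d [-0.0009 -0.0007  0.0075] turn -0.0 q [-0.16  0.4  -0.28  1.86  0.14  0.9  -2.17] F [-2.   0.2  6.1] w 0.0506 tool z [ 0.003  0.001 -1.   ]
```

To row units: 0.006 m / 0.5 = 0.012, 0.004 m / 0.5 = 0.008.

```bash
python3 jog.py '[{"z":0.004}, {"z":0.008}, {"z":0.012}, {"z":0.012}, {"z":0.012}]'
python3 -c "
from h import *
need(.5218,.1468,.1445)"
```

```text
time: 7.9
tcp_pos: [0.5226, 0.146, 0.146]
tcp_rot: [-3.137, 0.141, -0.004]
contact_force: [-1.0, 1.1, 6.8]
width: 0.0505
grasp_force: 61.1
t 7.9 tcp [0.5226 0.146  0.146 ] d [-0.0009 -0.0008  0.0015] turn -0.0 q [-0.16  0.41 -0.28  1.86  0.14  0.89 -2.17] F [-1.   1.1  6.8] w 0.0505 tool z [ 0.003  0.001 -1.   ]
```

Run:
```python
from h import *
from plant import robot, grab_frame, hand_in
F=[];T=[]
for i in range(6):
    grab_frame('top');s=robot.read_state();F.append(s['contact_force']);T.append(s['tcp_pos'])
print(np.mean(F,0),np.std(F,0),np.mean(T,0))
```

```text
[-1.12391192  0.90192853  7.18496757] [0.69496562 0.27309937 0.47684677] [0.52262203 0.1459628  0.14607117]
```

To row units: 0.0015 m / 0.5 = 0.003, 0.001 m / 0.5 = 0.002.

```bash
python3 jog.py '[{"z":0.002}, {"z":0.003}, {"z":0.003}]'
python3 - <<'E'
from h import *
from plant import robot, grab_frame, hand_in
F=[];T=[]
for i in range(6):
    grab_frame('top');s=robot.read_state();F.append(s['contact_force']);T.append(s['tcp_pos'])
print(np.mean(F,0),np.std(F,0),np.mean(T,0))
E
```

```text
time: 8.5
tcp_pos: [0.5229, 0.146, 0.1452]
tcp_rot: [-3.137, 0.141, -0.006]
contact_force: [-2.0, -0.3, 12.7]
width: 0.0502
grasp_force: 61.8
[-2.38219923 -0.10416243 12.40770185] [0.56689929 0.13790015 0.48016121] [0.52294106 0.14597089 0.14515338]
```

At the hard stop (12 N); back off 1.3 mm and twist while pressed.

To row units: -0.0013 m / 0.5 = -0.0026, -0.38 rad / 2 = -0.19.

```bash
python3 jog.py '[{"z":-0.0026}, {"z":-0.0026, "twist":-0.06}, {"z":-0.0026, "twist":-0.125}, {"z":-0.0026, "twist":-0.19}]'
python3 -c "
from h import *
from plant import robot, grab_frame, hand_in
need(.5218,.1468,.1445);print(robot.read_state()['ft_torque'])"
```

```text
time: 9.2
tcp_pos: [0.5233, 0.146, 0.1462]
tcp_rot: [-3.107, -0.462, -0.007]
contact_force: [0.5, 0.3, 9.2]
width: 0.0506
grasp_force: 61.3
t 9.2 tcp [0.5233 0.146  0.1462] d [-0.0012 -0.0012  0.0017] turn 0.385 q [-0.09  0.42 -0.37  1.86  0.19  0.89 -1.83] F [0.5 0.3 9.2] w 0.0506 tool z [ 0.004  0.001 -1.   ]
[ 0.21378566  0.01108925 -0.00985261]
```

To row units: -0.75 rad / 2 = -0.375.

```bash
python3 jog.py '[{"twist":-0.065}, {"twist":-0.13}, {"twist":-0.195}, {"twist":-0.26}, {"twist":-0.325}, {"twist":-0.375}, {"twist":-0.375}, {"twist":-0.375}]'
python3 -c "
from h import *
from plant import robot, grab_frame, hand_in
need(.5218,.1468,.1445);print(robot.read_state()['ft_torque'])"
python3 jog.py '[{"z":-0.01}, {"z":-0.02}, {"z":-0.03}, {"z":-0.04}]'
```

```text
time: 10.0
tcp_pos: [0.523, 0.1464, 0.1461]
tcp_rot: [2.726, 1.561, 0.006]
contact_force: [-0.7, 1.0, 8.3]
width: 0.0503
grasp_force: 61.2
t 10.0 tcp [0.523  0.1464 0.1461] d [-0.0003 -0.0012  0.0016] turn 1.13 q [ 0.04  0.45 -0.55  1.85  0.29  0.92 -1.18] F [-0.7  1.   8.3] w 0.0503 tool z [ 0.004  0.002 -1.   ]
[0.40168957 0.23538072 0.06108489]
time: 10.4
tcp_pos: [0.5219, 0.1454, 0.1647]
tcp_rot: [2.726, 1.561, 0.001]
contact_force: [0.2, 0.3, -0.3]
width: 0.0509
grasp_force: 62.6
```

To row units: -0.08 m / 0.5 = -0.16, -0.07 m / 0.5 = -0.14.

```bash
python3 jog.py '[{"z":-0.028}, {"z":-0.056}, {"z":-0.084}, {"z":-0.112}, {"z":-0.14}, {"z":-0.16}, {"z":-0.16}, {"z":-0.16}]'
python3 - <<'E'
from h import *
from plant import robot, grab_frame, hand_in
need(.5218,.1468,.2445)
a=grab_frame('scene');b=grab_frame('top')
o=np.hstack([cv2.resize(a['pixels'][80:220,240:360],(480,560),interpolation=cv2.INTER_CUBIC),cv2.resize(b['pixels'][110:250,165:245],(320,560),interpolation=cv2.INTER_CUBIC)])
cv2.imwrite('pics/e.png',o[:,:,::-1])
E
```

```text
time: 11.2
tcp_pos: [0.5216, 0.1451, 0.244]
tcp_rot: [2.726, 1.56, -0.0]
contact_force: [-0.0, -0.5, -1.2]
width: 0.0505
grasp_force: 62.7
t 11.2 tcp [0.5216 0.1451 0.244 ] d [ 0.0015 -0.0007 -0.0005] turn 1.13 q [ 0.07  0.35 -0.59  1.72  0.21  1.13 -1.11] F [-0.  -0.5 -1.2] w 0.0505 tool z [-0. -0. -1.]
```

View pics/e.png

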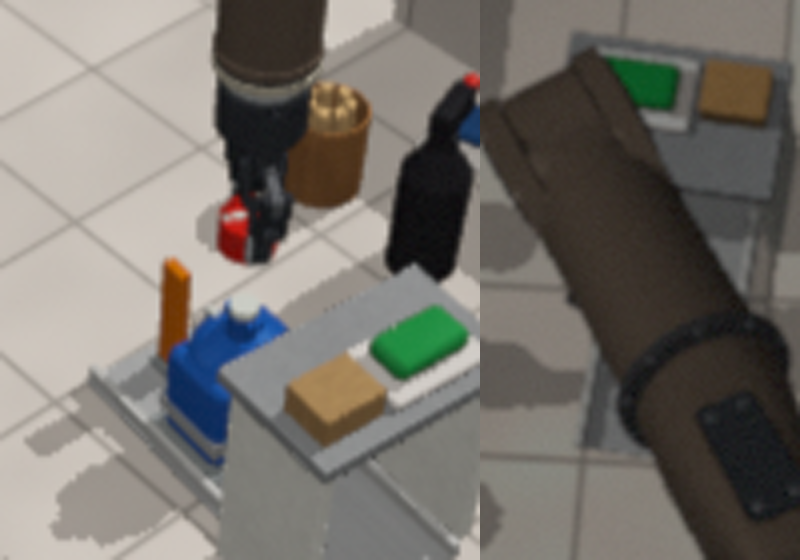

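The red cap is held level at crop (245,230) above the bare white mouth at (245,310), and the jug is still fully out.

```bash
python3 jog.py '[{}, {}, {}]'; python3 -c "
from plant import robot, grab_frame, hand_in
print(hand_in())"
```

```text
time: 11.6
tcp_pos: [0.5216, 0.1452, 0.2438]
tcp_rot: [-2.726, -1.561, 0.001]
contact_force: [0.3, 0.1, -0.4]
width: 0.0505
grasp_force: 62.7
the job is handed in; nothing more can be done
None
```

The job is handed in, with no verdict returned: the carriage is out at its stop, and the cap was pressed, twisted about 65° and lifted off; it is held still and level, by my estimate about 7 cm above the jug's mouth.

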